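Load the toothbrush steriliser and set its lever

TASK

Lay the loose blue toothbrush down flat in the free lane of the steriliser, the one with the blue strip, bristles up and head towards the violet lamp like the two brushes already there, setting it down rather than dropping it. Then throw the lever with the red ball: lift it out of its parked notch, swing it across and let it down fully home in the notch with the green dot. Leave the other brushes and everything else on the counter where they are.

Things in the scene. Friction and masses are not known exactly. Their poses are not given: they have to be found in the camera images.
- blue_brush: Blue toothbrush, 195 mm long, 30 g, lying loose on the counter, bristles up. Origin: underside, middle of the straight handle; x towards the head, z up (bristle side). Handle a bar 130 mm long (x -65 to +65), 15 mm wide, 13 mm thick; then a thin neck and the head (x 100 to 130, 12 mm wide, bristles to 21 mm above the underside).
- blue_brush_head (a point): Centre of the blue brush's head, 115 mm from the brush's origin along its x.
- lane_mark: Blue strip, 70 x 30 x 2 mm, on the tray floor in the free lane. Origin: underside, mid-lane; x along the lane to the violet lamp, z up. Brushes lie on two steel rails at x = -45 and +45 mm, tops 23 mm above this origin (35 above the counter), between wire fingers reaching 43 mm above it (22 mm apart at the rail, 29 at the top). A laid brush has its origin 23 mm above this one. Lane pitch 52 mm.
- orange_brush: Orange toothbrush of the same shape and axes, already lying in another lane. Leave it.
- yellow_brush: Yellow toothbrush of the same shape and axes, already lying in another lane. Leave it.
- station: The steriliser, a white unit 190 mm deep (x), 447 mm wide (y), fixed. Origin: on the counter, mid-depth; y to the robot's left, z up. Open tray with three lanes (along y) from y = -68 to 181 mm; grey lamp block, 45 mm high, with violet tube at y = 169 to 207 mm; lever deck, 50 mm high, from y = -240 to -70 mm.
- lever (a joint): Swing of the lever, rad, about its upright spindle; 0 in the parked notch (black dot, nearest the tray), growing anticlockwise seen from above, which carries the ball away from the tray, to the robot's right. The other notches are at 0.40, 0.86 and 1.26. In a notch it has about 0.04 rad of play; steel teeth between the notches stop it unless it is lifted.
- lever_lift (a joint): Height, m, by which the lever is lifted on its spindle: 0 fully down in a notch, at most 0.024. A light spring (1 to 3 N) and its weight pull it down; above 0.011 the arm clears the teeth (12 mm high, gaps 17 mm wide, at 104 mm from the spindle), on a tooth it rests at about 0.008.
- lever_pivot (a point): On the axis of the lever's upright spindle, 58 mm above the counter (8 mm above the deck).
- lever_knob (a point): Centre of the red ball on the lever, 30 mm in diameter, 88 mm above the counter when down in a notch, 72 mm from the spindle axis. It stands on a 12 mm stem, 20 mm high, on the lever's arm, an 8 mm rod whose top is 62 mm above the counter when down.
- lever_line (a point): Point on the arm's own line, 125 mm from the spindle axis, 10 mm beyond the arm's end: it stands over a dot when the lever is in that dot's notch.
- mark_green: Green dot, 14 mm in diameter, 2 mm thick, on the deck just outside the notch to be used, 125 mm from the spindle axis. Origin: centre of its underside. It is at any one of the three notches other than the parked one; the two other dots there are white.
- soap_pump: White soap pump bottle, 64 mm wide and 187 mm high, origin under its centre. Bystander.
- tumbler: Blue tumbler, 72 mm wide, 95 mm high, origin under its centre. Bystander.
- toothpaste: Toothpaste tube lying, 132 x 40 x 22 mm, origin under its middle. Bystander.
- floss_box: White floss box, 55 x 45 x 18 mm, origin under its centre. Bystander.
- cream_jar: Amber cream jar, 60 mm wide, 50 mm high, origin under its centre. Bystander.
- mouthwash: Green mouthwash bottle, 60 mm wide, 170 mm high, origin under its centre. Bystander.
- comb: Black comb lying flat, 170 x 36 x 6 mm, origin under its middle. Bystander.
Mind the look-alikes: they are no part of the job. Leave any brown look-alike of the blue_brush alone.

How it is judged:
On the way, in this order (a step that is already met when the one before it is completed fails the run):
1. the blue brush lies released in the lane with the blue strip, flat, bristles up, head towards the lamp (x of blue_brush in the frame of lane_mark between -0.025 and 0.025 m and y of blue_brush in the frame of lane_mark between -0.009 and 0.009 m and z of blue_brush in the frame of lane_mark between 0.019 and 0.027 m and x of blue_brush_head in the frame of lane_mark above 0.08 m and angle between the x axis of blue_brush and the x axis of lane_mark, either way round below 0.12 rad and angle between blue_brush's own z axis and vertical below 0.15 rad and linear speed of blue_brush below 0.03 m/s and contact force between blue_brush and the fingers below 0.1 N), for 0.2 s.
2. the lever rests fully down in the notch with the green dot (horizontal distance between lever_line and mark_green below 0.009 m and value of joint lever_lift below 0.004 m and velocity of joint lever between -0.1 and 0.1 rad/s), for 0.2 s.
At the end, for the whole second after the job is handed in: Blue brush let go, at rest on both rails of the blue-strip lane: within 25 mm along, 9 mm across, 4 mm in height, 0.12 rad, head to the lamp, bristles up (0.15 rad). Lever at rest, lift under 4 mm, line within 9 mm of the green dot. Orange and yellow brushes within 20 mm of their starts (all of step 1 and all of step 2 and distance of each of orange_brush, yellow_brush from where it was at the start of the episode below 0.02 m); the robot touches nothing.
It fails at once if the orange or yellow brush is moved by more than 30 mm (distance of any of orange_brush, yellow_brush from where it was at the start of the episode above 0.03 m).
It fails at once if another thing on the counter is moved by more than 40 mm (distance of any of soap_pump, tumbler, toothpaste, floss_box, cream_jar, mouthwash, comb from where it was at the start of the episode above 0.04 m).
It fails at once if the blue brush is dropped (falls free, faster than 0.7 m/s, from some 25 mm or more) (linear speed of blue_brush above 0.7 m/s and contact force between blue_brush and the fingers below 0.05 N).
It also fails if it takes over 51 s, if anything falls off the work surface, if the arm or the gripper's body presses on something with over 40 N, if the wrist force passes 120 N, or if a joint passes its speed limit or range.

ROBOT

A 6-joint arm with a two-finger parallel gripper is mounted at the origin on the work surface. World frame = base frame: x ahead of the robot, y to its left, z up, the work surface at z = 0. Lengths are in m, angles in rad, forces in N, time in s.
With the tool pointing down it reaches from about 0.4 to 0.825 m from the base axis. Payload 7 kg.
Tool frame: the origin (TCP) lies between the finger pads; the fingertips stand 11 mm ahead of it and the grasp point (between the pads) lies 8 mm behind it; z points along the fingers, y is the line along which they close (so a half turn about z gives the same grasp; the last joint's range is limited). The gripper opens to 88 mm and grips with 3 to 60 N. Pads are 19 mm wide; open, the fingers measure 130 mm over their backs; the gripper's body (78 mm by 193 mm) begins 47 mm behind the grasp point.
Start: joints at [-1.022, 0.359, 0.012, 0, -1.224, -0.288], TCP at [0.174, -0.652, 0.238] pointing down, gripper open.
Joint ranges: [-3.07, 3.07], [-1.43, 2.12], [-1.02, 1.25], [-3.03, 1.67], [-3.05, -0], [-3.03, 3.03]. Speed limits (rad/s): [2.39, 2.39, 3.01, 3.14, 3.14, 3.14].

INTERFACE

Orientations are given as a unit quaternion [x, y, z, w].
In Python, from station import state, eyes, order gives the robot as it stands. The module is installed in compiled form; this text tells all that it offers.
- The arm moves only by the tool jog_arm, never from a script. Its argument "series" is a list of rows, each a list of 5 numbers: the shift along the tool's x, y, z in mm, then the turn about the tool's z in rad, then the finger opening in mm, from 0 to 87.6. In form: [[tx, ty, tz, spin, claw], ...]. A call has 1 to 20 rows; each row shifts and turns the commanded pose from where the row before left it, along the tool's axes as they then stand; what a row does not reach is not made up. A row lasts 1/12 s, in which the tool goes at most 41.7 mm and 7.16 degrees, less where a joint would pass 70% of its speed; a pose out of reach is approached as far as the arm can. A call with a gripper value outside its range is refused whole. The fingers move at their own pace and stop on an object; "grip_force" is the grip in N (left out, the last holds). Time passes only in rows, so rows that do not move let the fingers close. It gives the time, the measured TCP pose, the force, the opening and the grip force at its end, in the units of the state.
- state(): the state, without advancing time (a new reading comes with each control period).
- eyes.snapshot(name): name is "scene" or "top" or "wrist"; returns a dict with "img" (480x640x3 uint8, blue, green, red), "z_map" (480x640 float32, m along the optical axis (not along the pixel's ray), 0 where there is no reading), "intrinsics" (3x3 intrinsics, pixels), "dist" ([k1, k2, p1, p2, k3] as OpenCV has them; the pictures are not rectified), "R" (3x3) and "t" (3): a world point X has camera coordinates R X + t; the wrist camera has in their place "T_tool_cam" (4x4, takes a point from camera to tool coordinates, whose origin is the TCP and whose axes are the flange's). Camera axes: x right, y down, z forward; pixel columns grow to the right and rows downward; lengths in m; the calibration is good to about 2 mm. A picture is of the moment at which its call begins: read the wrist's pose just before it.
- order.hand_in(): hands the job in; it is judged then, once.
The state is a dict: "time": time; "joint_positions": joint angles; "joint_velocities": joint speeds; "tau": joint torques, N m; "ee_pos": TCP position; "eef_rot": TCP orientation; "contact_force": force on the tool from outside, world axes, zero at the start; "ft_torque": the same for the moment, N m; "grip_width": finger opening in m; "gripper_force": force on a finger pad.
Only numpy, scipy, OpenCV 4.12 (cv2) and the standard library are available. Lean on these libraries where they do the work, as an engineer would, in place of code of your own. Each camera call takes 0.05 s, during which the arm holds its last target. There are 200 camera calls.

## Working session

There is one attempt and no reset: what is moved stays moved. The work goes in short steps, Python scripts to look and compute and a tool call to move; the robot and the scene stay as the last step left them, time stands still between calls to the robot, and variables do not carry over. Pictures are saved under pics/ and viewed, at most 13 in all, crops included, and the job is handed in when it is done.

Besides the shell and the picture viewer there is one more tool, called after "Call:" by a JSON object that holds its "op" and its "data". jog_arm: Moves the arm, as the interface text tells. Its arguments: {"type":"object","properties":{"series":{"type":"array","items":{"type":"array","items":{"type":"number"}}},"grip_force":{"type":"number"}},"required":["series"]}

```bash
mkdir -p pics; cat > h.py <<'E'
import numpy as np, cv2, pickle
from station import state, eyes, order
from scipy.spatial.transform import Rotation as Ro
def snap(n,f=None):
    s=state(); d=eyes.snapshot(n)
    if n=="wrist":
        T=np.eye(4);T[:3,:3]=Ro.from_quat(s["eef_rot"]).as_matrix();T[:3,3]=s["ee_pos"]
        d["W"]=T@np.array(d["T_tool_cam"])
    else:
        W=np.eye(4);R=np.array(d["R"]);W[:3,:3]=R.T;W[:3,3]=-R.T@np.array(d["t"]);d["W"]=W
    if f: cv2.imwrite("pics/%s.png"%f,d["img"]); pickle.dump({k:d[k] for k in d},open("pics/%s.pkl"%f,"wb"))
    return d
def ray(d,u,v):
    p=cv2.undistortPoints(np.array([[[u,v]]],float),np.array(d["intrinsics"]),np.array(d["dist"]))[0,0]
    return np.array([p[0],p[1],1.])
def depth(d,u,v):  # world point by depth
    z=d["z_map"][int(round(v))-1:int(round(v))+2,int(round(u))-1:int(round(u))+2]; z=np.median(z[z>0]) if (z>0).any() else np.nan
    return (d["W"]@np.append(ray(d,u,v)*z,1))[:3]
def atz(d,u,v,h):
    r=d["W"][:3,:3]@ray(d,u,v); o=d["W"][:3,3]; return o+r*(h-o[2])/r[2]
def load(f): return pickle.load(open("pics/%s.pkl"%f,"rb"))
E
python3 - <<'E'
from h import *
s=state();print(s["time"],s["ee_pos"],s["eef_rot"],s["grip_width"])
snap("top","top0");snap("scene","scene0")
E
```

```text
0.0 [ 0.17389781 -0.65173175  0.23660782] [-1.29975161e-01  9.91516905e-01  8.10073383e-04 -1.66525638e-04] 0.0877016472549922
```

View pics/top0.png

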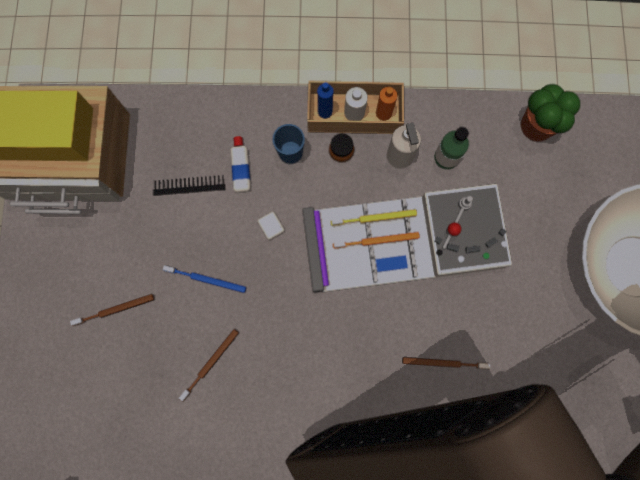

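View pics/scene0.png

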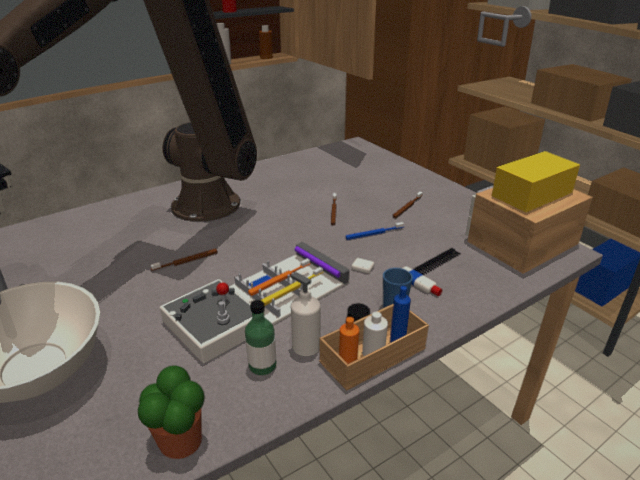

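Top view: the blue brush has its head at (169,269) and its handle from (192,275) to (245,290). The look-alikes are brown brushes at (112,310), (208,365) and (445,363), plus the yellow (375,218) and orange (378,241) brushes already in lanes. My choice is the blue one. The free lane's strip is at (391,264), the red ball at (455,229), the spindle at (466,203) and the green dot at (486,256).

```bash
python3 - <<'E'
from h import *
d=load("top0")
print(d["W"][:3,3].round(3))
for n,u,v in [("head",169,269),("hs",192,275),("mid",218,282),("he",245,290),("strip",391,264),("ball",455,229),("spin",466,203),("green",486,256),("deck",480,225),("counter",300,340),("lamp",313,250)]:
    print(n,depth(d,u,v).round(4))
im=d["img"]
c1=cv2.resize(im[255:305,155:255],None,fx=8,fy=8,interpolation=cv2.INTER_CUBIC)[:, :800]
c2=cv2.resize(im[180:300,300:520],None,fx=3.6,fy=3.6,interpolation=cv2.INTER_CUBIC)
cv2.imwrite("pics/c1.png",np.vstack([c1[:170*2],np.zeros((5,800,3),np.uint8)]))
cv2.imwrite("pics/c2.png",c2); print(c2.shape)
E
```

```text
[0.323 0.084 1.366]
head [0.4918 0.4329 0.0199]
hs [0.4803 0.3817 0.0119]
mid [0.4656 0.3217 0.0131]
he [0.45   0.2616 0.001 ]
strip [ 0.5144 -0.0675  0.0133]
ball [ 0.58   -0.1946  0.1024]
spin [ 0.6431 -0.2249  0.0805]
green [ 0.5313 -0.2746  0.0489]
deck [ 0.6006 -0.2623  0.0514]
counter [0.3406 0.1341 0.0012]
lamp [0.5379 0.1089 0.044 ]
(432, 792, 3)
```

View pics/c2.png

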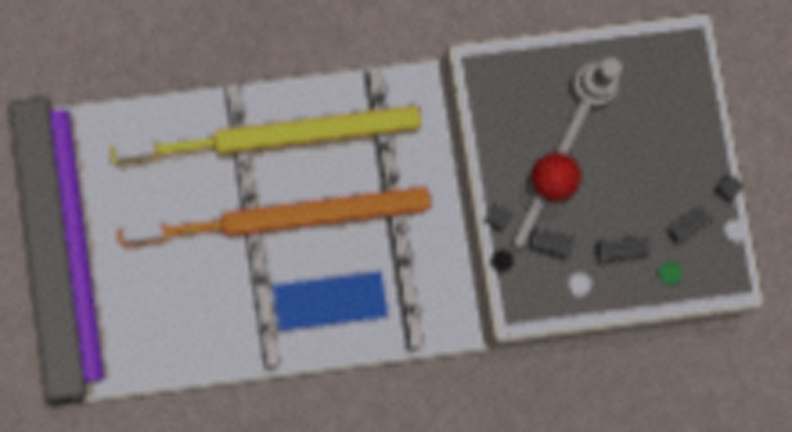

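View pics/c1.png

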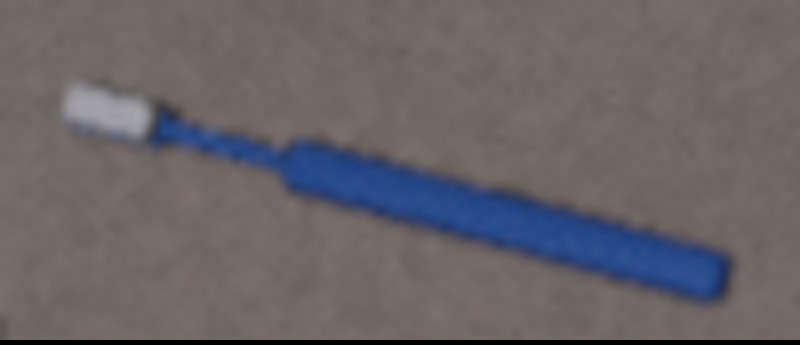

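The crops confirm the blue brush, with its white-bristled head at the left end. The dots in order are black, white, green, white, so green is the 0.86 notch. Next I'll measure the poses precisely.

```bash
python3 - <<'E'
from h import *
d=load("top0"); im=d["img"]; hsv=cv2.cvtColor(im,cv2.COLOR_BGR2HSV)
def rect(m,u0,u1,v0,v1,h,n):
    k=np.zeros_like(m);k[v0:v1,u0:u1]=m[v0:v1,u0:u1]
    p=np.argwhere(k)[:,::-1]
    w=np.array([atz(d,u,v,h)[:2] for u,v in p],np.float32)
    r=cv2.minAreaRect(w); c=w.mean(0); e,V=np.linalg.eigh(np.cov(w.T)); a=np.degrees(np.arctan2(V[1,1],V[0,1]))%180
    print(n,len(p),"rect",np.round(r[0],4),np.round(r[1],4),"mean",c.round(4),"ax",a.round(2)); return w
blue=cv2.inRange(hsv,(100,120,40),(125,255,255))
rect(blue,190,260,260,300,.0130,"handle")
rect(blue,370,415,250,280,.014,"strip")
rect(cv2.inRange(hsv,(20,120,40),(32,255,255)),360,425,205,225,.048,"yellow")
rect(cv2.inRange(hsv,(5,120,40),(18,255,255)),360,425,230,250,.048,"orange")
red=cv2.inRange(hsv,(0,150,50),(4,255,255))|cv2.inRange(hsv,(174,150,50),(180,255,255))
rect(red,440,475,215,245,.093,"ball")
rect(cv2.inRange(hsv,(45,100,30),(80,255,255)),470,500,245,270,.052,"green")
P=lambda x,y:(300+(x+.5)/3.6-.5,180+(y+.5)/3.6-.5)
print("spin top",atz(d,*P(604,68),.08).round(4),depth(d,*P(604,68)).round(4),"base",atz(d,*P(595,85),.058).round(4))
print("black",atz(d,*P(502,261),.052).round(4),"w1",atz(d,*P(580,284),.052).round(4),"g",atz(d,*P(671,272),.052).round(4),"w3",atz(d,*P(737,230),.052).round(4))
for n,u,v in [("pump",405,145),("mw",452,150),("head",169,269)]: print(n,depth(d,u,v).round(3))
s=state();R=Ro.from_quat(s["eef_rot"]).as_matrix();print("toolx",np.degrees(np.arctan2(R[1,0],R[0,0])),R.round(3).tolist(),s["joint_positions"])
E
```

```text
handle 339 rect [0.4655 0.3234] [0.1298 0.0135] mean [0.4654 0.3231] ax 76.45
strip 356 rect [ 0.5162 -0.0681] [0.0271 0.0674] mean [ 0.5163 -0.068 ] ax 98.37
yellow 356 rect [ 0.6188 -0.0566] [0.0161 0.1273] mean [ 0.6181 -0.0564] ax 98.61
orange 363 rect [ 0.5667 -0.0594] [0.0146 0.1312] mean [ 0.5666 -0.0604] ax 98.53
ball 134 rect [ 0.583  -0.1946] [0.0258 0.0268] mean [ 0.5823 -0.1945] ax 123.74
green 27 rect [ 0.532  -0.2738] [0.0108 0.0113] mean [ 0.5321 -0.2732] ax 128.62
spin top [ 0.6534 -0.2284  0.08  ] [ 0.6484 -0.2236  0.0995] base [ 0.6481 -0.2278  0.058 ]
black [ 0.5374 -0.1695  0.052 ] w1 [ 0.5241 -0.2174  0.052 ] g [ 0.5326 -0.2739  0.052 ] w3 [ 0.5597 -0.3158  0.052 ]
pump [ 0.756 -0.084  0.131]
mw [ 0.752 -0.189  0.114]
head [0.492 0.433 0.02 ]
toolx -165.06395535310853 [[-0.966, -0.258, -0.001], [-0.258, 0.966, 0.001], [0.0, 0.002, -1.0]] [-1.02190029e+00  3.59329165e-01  1.11454876e-02 -3.19796767e-04
 -1.22409005e+00 -2.88104092e-01]
```

Call:
{"op": "jog_arm", "data": {"series": [[-25,22,0,0,40],[-25,22,0,0,40],[-25,22,0,0,40],[-25,22,0,0,40],[-25,22,0,0,40],[-25,22,0,0,40],[-25,22,0,0,40],[-25,22,0,0,40],[-25,22,0,0,40],[-25,22,0,0,40],[-25,22,0,0,40],[-25,22,0,0,40],[-25,22,0,0,40],[-25,22,0,0,40],[-25,22,0,0,40],[-25,22,0,0,40],[-25,22,0,0,40],[-25,22,0,0,40]], "grip_force": 15}}

```text
time: 1.6
ee_pos: [0.5071, -0.1519, 0.2375]
eef_rot: [-0.13, 0.992, 0.0, -0.0]
contact_force: [0.6, -0.3, -0.6]
grip_width: 0.0402
gripper_force: 0.0
```

Call:
{"op": "jog_arm", "data": {"series": [[-5.5,31,0,0,40],[-5.5,31,0,0,40],[-5.5,31,0,0,40],[-5.5,31,0,0,40],[-5.5,31,0,0,40],[-5.5,31,0,0,40],[-5.5,31,0,0,40],[-5.5,31,0,0,40],[-5.5,31,0,0,40],[-5.5,31,0,0,40],[-5.5,31,0,0,40],[-5.5,31,0,0,40],[-5.5,31,0,0,40],[-5.5,31,0,0,40],[-5.5,31,0,0,40]]}}

```text
time: 2.85
ee_pos: [0.4659, 0.3185, 0.2373]
eef_rot: [-0.13, 0.992, -0.0, -0.0]
contact_force: [0.2, -0.6, -0.2]
grip_width: 0.0401
gripper_force: 0.0
```

Call:
{"op": "jog_arm", "data": {"series": [[0,0,11,-0.107,40],[0,0,11,-0.107,40],[0,0,11,-0.107,40],[0,0,11,-0.107,40],[0,0,11,-0.107,40],[0,0,11,-0.107,40],[0,0,11,-0.107,40],[0,0,11,-0.107,40],[0,0,11,-0.107,40],[0,0,11,-0.107,40],[0,0,0,0,40],[0,0,0,0,40]]}}

```text
time: 3.85
ee_pos: [0.4662, 0.3166, 0.1271]
eef_rot: [-0.616, 0.788, -0.0, -0.001]
contact_force: [0.2, -0.2, 0.9]
grip_width: 0.0402
gripper_force: 0.0
```

```bash
python3 - <<'E'
from h import *
s=state();R=Ro.from_quat(s["eef_rot"]).as_matrix()
print(s["ee_pos"],np.degrees(np.arctan2(R[1,0],R[0,0])),s["joint_positions"])
d=snap("wrist","w1"); hsv=cv2.cvtColor(d["img"],cv2.COLOR_BGR2HSV); m=cv2.inRange(hsv,(100,120,40),(125,255,255))
n,l,st,c=cv2.connectedComponentsWithStats(m); k=1+st[1:,4].argmax(); print(st[k])
p=np.argwhere(l==k)[::5,::-1]
w=np.array([atz(d,u,v,.013)[:2] for u,v in p],np.float32); r=cv2.minAreaRect(w);e,V=np.linalg.eigh(np.cov(w.T));print(r,w.mean(0),np.degrees(np.arctan2(V[1,1],V[0,1]))%180)
E
```

```text
[0.46622154 0.31661178 0.12705438] -103.9406272989369 [ 9.43832751e-01  2.75781195e-01 -3.82394046e-01 -1.32246580e-06
 -9.14392376e-01 -1.18714233e+00]
[ 313  149   23  164 3457]
((0.46500247716903687, 0.3150453269481659), (0.11086270958185196, 0.013982603326439857), 76.12825775146484) [0.46448138 0.31275126] 76.28139419905251
```

View pics/w1.png

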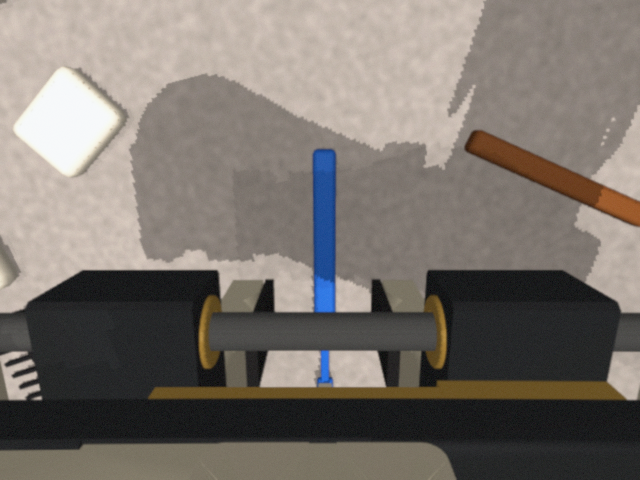

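The wrist view shows the blue handle centred between the fingers at column 324, with its tail at (324,150) and its head towards the bottom. A brown brush is well off to the right at (550,175). Descending now.

Call:
{"op": "jog_arm", "data": {"series": [[-3,0.5,20,0,40],[-3.5,0.5,20,0,40],[0,0,20,0,40],[0,0,20,0,40],[0,0,16,0,40],[0,0,10,0,40],[0,0,6,0,40],[0,0,0,0,40],[0,0,0,0,10],[0,0,0,0,8],[0,0,0,0,8],[0,0,0,0,8],[0,0,0,0,8],[0,0,0,0,8]], "grip_force": 15}}

```text
time: 5.07
ee_pos: [0.4673, 0.3239, 0.0163]
eef_rot: [-0.617, 0.787, 0.0, 0.001]
contact_force: [-2.0, -0.3, 4.8]
grip_width: 0.0147
gripper_force: 15.0
```

Call:
{"op": "jog_arm", "data": {"series": [[0,0,-5,0,8],[0,0,-10,0,8],[0,0,-15,-0.049,8],[0,0,-15,-0.049,8],[0,0,-15,-0.049,8],[0,0,-15,-0.049,8],[0,0,-15,-0.049,8],[0,0,-15,-0.049,8],[0,0,-5,-0.049,8],[0,0,0,-0.048,8],[0,0,0,0,8],[0,0,0,0,8]]}}

```text
time: 6.07
ee_pos: [0.467, 0.3235, 0.1261]
eef_rot: [0.758, -0.652, -0.0, -0.0]
contact_force: [-0.5, -0.4, -0.6]
grip_width: 0.0147
gripper_force: 15.0
```

```bash
python3 - <<'E'
from h import *
s=state();R=Ro.from_quat(s["eef_rot"]).as_matrix()
y=np.arctan2(R[1,0],R[0,0]);print(s["ee_pos"],np.degrees(y),s["grip_width"])
dl=np.array([.5162,-.068])-s["ee_pos"][:2]; print(dl@R[:2,0],dl@R[:2,1])
d=snap("top","t2"); hsv=cv2.cvtColor(d["img"],cv2.COLOR_BGR2HSV); m=cv2.inRange(hsv,(100,120,40),(125,255,255))
m[:200]=0;m[:,350:]=0
n,l,st,c=cv2.connectedComponentsWithStats(m); print(st[1:][st[1:,4]>20])
E
```

```text
[0.46699582 0.32349798 0.12613137] -81.43769462404428 0.014657285177552661
0.3944602788519684 0.009632292155584239
[[219 270  21   9 132]]
```

Call:
{"op": "jog_arm", "data": {"series": [[10,0.5,0,0,8],[20,1,0,0,8],[30,1,0,0,8],[30,1,0,0,8],[30,1,0,0,8],[30,1,0,0,8],[30,1,0,0,8],[30,1,0,0,8],[30,1,0,0,8],[30,1,0,0,8],[30,0,0,0,8],[30,0,0,0,8],[30,0,0,0,8],[20,0,0,0,8],[14,0,0,0,8],[0,0,0,0,8],[0,0,0,0,8],[0,0,0,0,8]]}}

```text
time: 7.62
ee_pos: [0.5166, -0.0674, 0.1254]
eef_rot: [0.758, -0.652, -0.0, 0.0]
contact_force: [0.2, -0.4, -0.7]
grip_width: 0.0149
gripper_force: 15.0
```

```bash
python3 - <<'E'
from h import *
s=state();R=Ro.from_quat(s["eef_rot"]).as_matrix()
y=np.arctan2(R[1,0],R[0,0]);print(s["ee_pos"],np.degrees(y),s["grip_width"])
d=snap("wrist","w3"); t=snap("scene","s3")
t2=snap("top","t3")
c=cv2.resize(t["img"][200:320,200:370],(800,565),interpolation=cv2.INTER_CUBIC); cv2.imwrite("pics/c3.png",c)
E
```

```text
[ 0.5165724  -0.06736578  0.12538562] -81.40114097577185 0.014904541218239632
```

View pics/w3.png

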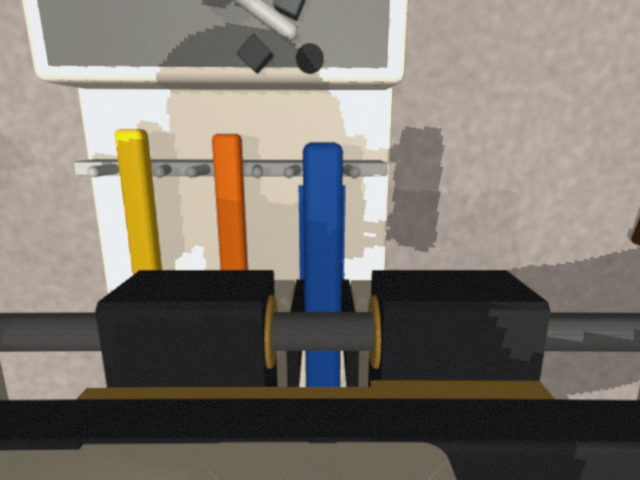

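The wrist view shows the brush held at column 323, pointing along the lane. The free lane's wire fingers are at about (293,170) and (352,172), and the strip's edges show on either side of the brush (299 and 346). I'll check lateral alignment.

```bash
python3 - <<'E'
from h import *
d=load("w3"); a=np.radians(98.5); ax=np.array([np.cos(a),np.sin(a)]); n=np.array([np.sin(a),-np.cos(a)]); o=np.array([.5162,-.068])
f=lambda w:((w[:2]-o)@ax,(w[:2]-o)@n)
for nm,u,v,h in [("fl",293,170,.05),("fr",352,172,.05),("sl",299,200,.014),("sr",346,200,.014),("bt l",306,200,.123),("bt r",341,200,.123),("bt l",305,160,.123),("bt r",340,160,.123),("tail",323,143,.118),("or l",215,160,.048),("or r",240,160,.048),("or l",221,250,.048),("or r",246,250,.048)]:
    print(nm,np.round(f(atz(d,u,v,h)),4),depth(d,u,v).round(4))
c=cv2.resize(d["img"][120:280,200:400],(800,640)[:1]+(600,),interpolation=cv2.INTER_CUBIC);cv2.imwrite("pics/c4.png",c)
E
```

```text
fl [-0.0473  0.0167] [ 0.5396 -0.1127  0.0532]
fr [-0.0463 -0.0151] [ 0.5085 -0.1165  0.0547]
sl [-0.0249  0.0157] [ 0.5355 -0.0902  0.0134]
sr [-0.0249 -0.0143] [ 0.5056 -0.0945  0.0124]
bt l [-0.0434  0.007 ] [ 0.5296 -0.1096  0.1214]
bt r [-0.0434 -0.0059] [ 0.5166 -0.1114  0.1202]
bt l [-0.058   0.0073] [ 0.532  -0.1241  0.1213]
bt r [-0.058  -0.0054] [ 0.5194 -0.1261  0.1218]
tail [-0.0638  0.0008] [ 0.5264 -0.131   0.1202]
or l [-0.0524  0.0589] [ 0.5824 -0.111   0.0475]
or r [-0.0524  0.0454] [ 0.5694 -0.1129  0.0454]
or l [-0.0016  0.0589] [ 0.5747 -0.0609  0.0481]
or r [-0.0016  0.0446] [ 0.5614 -0.0612  0.0423]
```

View pics/c4.png

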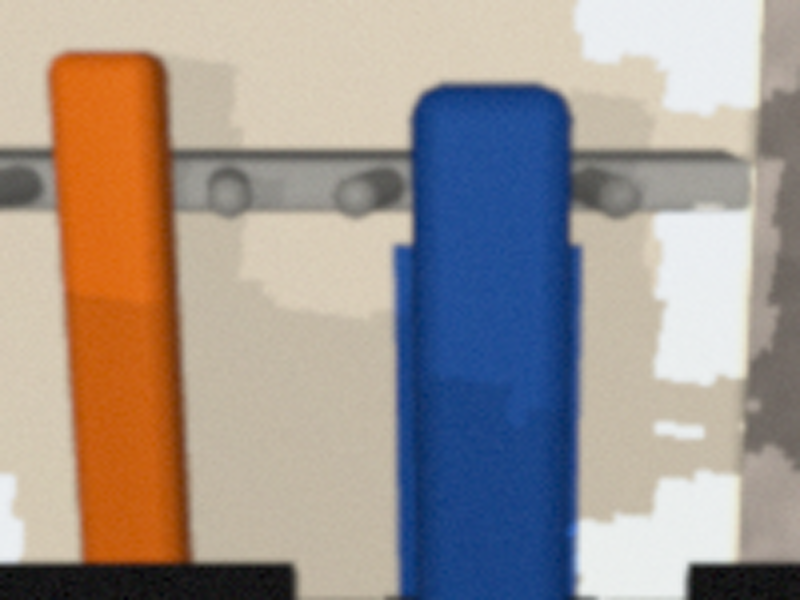

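The brush, strip and wire-finger midlines agree within 1 mm. Lowering, stopping just above the rails.

Call:
{"op": "jog_arm", "data": {"series": [[0,0,8,0,8],[0,0,12,0,8],[0,0,12,0,8],[0,0,12,0,8],[0,0,10,0,8],[0,0,8,0,8],[0,0,5,0,8],[0,0,3,0,8],[0,0,1,0,8],[0,0,0.5,0,8],[0,0,0,0,8],[0,0,0,0,8]]}}

```text
time: 8.77
ee_pos: [0.5173, -0.0673, 0.0545]
eef_rot: [0.758, -0.652, 0.0, -0.0]
contact_force: [0.3, -0.2, 0.3]
grip_width: 0.0148
gripper_force: 15.0
```

Call:
{"op": "jog_arm", "data": {"series": [[0,0,1,0,8],[0,0,1,0,8],[0,0,0.5,0,8],[0,0,0,0,8],[0,0,0,0,8]]}}

```text
time: 9.18
ee_pos: [0.5169, -0.0674, 0.0516]
eef_rot: [0.758, -0.652, -0.0, 0.0]
contact_force: [-0.3, -0.2, -0.3]
grip_width: 0.0149
gripper_force: 15.0
```

Call:
{"op": "jog_arm", "data": {"series": [[0,0,0.5,0,8],[0,0,0.5,0,8],[0,0,0.5,0,8],[0,0,0,0,8],[0,0,0,0,8]]}}

```text
time: 9.6
ee_pos: [0.5171, -0.0674, 0.0512]
eef_rot: [0.759, -0.652, 0.0, -0.0]
contact_force: [-4.6, 1.3, 12.5]
grip_width: 0.0148
gripper_force: 15.0
```

Contact at TCP z = 0.051, as expected for the rails. I'll ease off a little, release and retreat upwards.

Call:
{"op": "jog_arm", "data": {"series": [[0,0,-0.7,0,8],[0,0,0,0,8],[0,0,0,0,18],[0,0,0,0,22],[0,0,0,0,26],[0,0,0,0,26],[0,0,0,0,26],[0,0,-4,0,26],[0,0,-8,0,26],[0,0,-15,0,26],[0,0,-20,0,26],[0,0,-25,0,26],[0,0,-25,0,26],[0,0,-15,0,26],[0,0,0,0,26],[0,0,0,0,26]]}}

```text
time: 10.93
ee_pos: [0.5175, -0.0672, 0.1643]
eef_rot: [0.758, -0.652, 0.001, -0.001]
contact_force: [-1.3, -0.2, -0.2]
grip_width: 0.0262
gripper_force: 0.0
```

```bash
python3 - <<'E'
from h import *
s=state();R=Ro.from_quat(s["eef_rot"]).as_matrix();print(s["ee_pos"],s["grip_width"],s["contact_force"],s["joint_positions"])
d=snap("wrist","w5"); t=snap("top","t5"); 
a=np.radians(98.5); ax=np.array([np.cos(a),np.sin(a)]); n=np.array([np.sin(a),-np.cos(a)]); o=np.array([.5162,-.068])
for D,box in ((d,(0,640)),(t,(360,425))):
    hsv=cv2.cvtColor(D["img"],cv2.COLOR_BGR2HSV); m=cv2.inRange(hsv,(100,120,40),(125,255,255)); m[:,:box[0]]=0;m[:,box[1]:]=0
    k,l,st,c=cv2.connectedComponentsWithStats(m); k=1+st[1:,4].argmax(); p=np.argwhere(l==k)[::3,::-1]
    w=np.array([atz(D,u,v,.048)[:2] for u,v in p]); q=np.c_[(w-o)@ax,(w-o)@n]
    sel=q[:,0]<-.04; print(st[k],q.min(0).round(4),q.max(0).round(4),q.mean(0).round(4),"tail mid",q[sel].mean(0).round(4), "slope",np.polyfit(q[:,0],q[:,1],1))
for u,v in [(323,200),(323,250),(323,160)]: print(depth(d,u,v).round(4))
im=np.vstack([cv2.resize(d["img"],(400,300)),cv2.resize(t["img"][180:300,330:490],(400,300),interpolation=cv2.INTER_CUBIC)])
cv2.imwrite("pics/c5.png",im)
E
```

```text
[ 0.51748243 -0.06719545  0.16430483] 0.026187437897554615 [-1.33259343 -0.24929496 -0.18507476] [ 2.47178006e-01  1.68290272e-01 -4.28498970e-01 -1.15791779e-04
 -9.71021031e-01 -9.61872893e-02]
[ 304  138   40  175 5225] [-0.0632 -0.0114] [0.0554 0.0141] [-0.0074  0.0013] tail mid [-0.0516  0.0015] slope [-0.00185458  0.0012875 ]
[360 258  28  13 201] [ 0.0157 -0.0169] [0.0737 0.0106] [ 0.0381 -0.0023] tail mid [nan nan] slope [ 0.10635817 -0.00637498]
[ 0.5215 -0.0915  0.0483]
[ 0.5163 -0.058   0.0485]
[ 0.5253 -0.1168  0.0481]<stdin>:9: RuntimeWarning: Mean of empty slice.
  ret = um.true_divide(
```

View pics/c5.png

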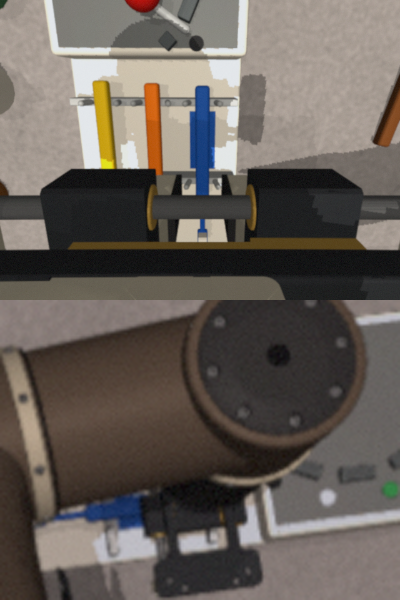

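The brush lies flat: its top is at 0.048 as it should be, it is centred within 2 mm, and its head points to the lamp. Now I'll move part-way to the lever and measure the ball from close by.

Call:
{"op": "jog_arm", "data": {"series": [[15,-7,0,0,60],[15,-8,0,0,60],[15,-8,0,0,60],[10,-8,0,0,60],[0,-8,0,0,60],[0,-7,0,0,60],[0,0,0,0,60],[0,0,0,0,60]]}}

```text
time: 11.7
ee_pos: [0.5706, -0.1143, 0.1622]
eef_rot: [0.759, -0.652, -0.0, 0.0]
contact_force: [-0.1, -0.6, 0.3]
grip_width: 0.0595
gripper_force: 0.0
```

```bash
python3 - <<'E'
from h import *
s=state();print(s["ee_pos"],s["grip_width"])
d=snap("wrist","w6"); hsv=cv2.cvtColor(d["img"],cv2.COLOR_BGR2HSV)
def blob(m,nm,h):
    k,l,st,c=cv2.connectedComponentsWithStats(m); k=1+st[1:,4].argmax(); print(nm,st[k],c[k].round(1),atz(d,*c[k],h).round(4),depth(d,*c[k]).round(4))
blob(cv2.inRange(hsv,(0,150,50),(4,255,255))|cv2.inRange(hsv,(174,150,50),(180,255,255)),"ball",.088)
blob(cv2.inRange(hsv,(45,100,30),(80,255,255)),"green",.052)
E
```

```text
[ 0.57062476 -0.11425746  0.16221738] 0.05953880230417582
ball [ 291   74   57   60 2660] [319.3 103. ] [ 0.5849 -0.1952  0.088 ] [ 0.5847 -0.1944  0.103 ]
green [ 62  28  30  76 510] [80.3 68.8] [ 0.7257 -0.1944  0.052 ] [ 0.7434 -0.1959  0.0203]
```

View pics/w6.png

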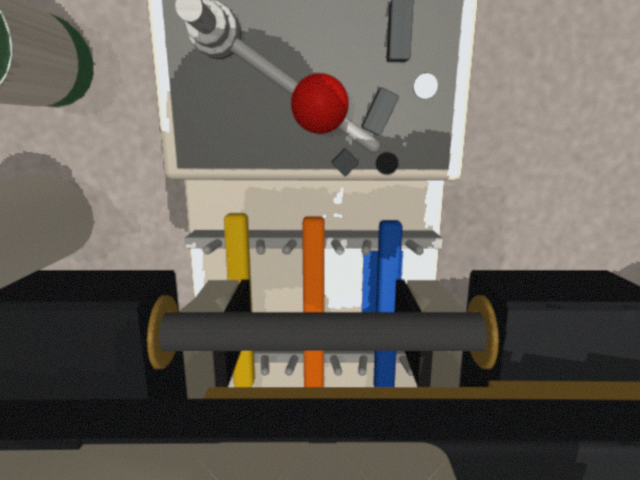

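The ball is at (319,103), giving world (0.585,-0.195) with its top at 0.103, which matches. The spindle is at (205,25), the black dot at (387,163), and the blue brush lies between its wire fingers at (390,300). Moving over the ball and turning the fingers to straddle the arm.

Call:
{"op": "jog_arm", "data": {"series": [[20,0,0,0,60],[20,-1,0,0,60],[20,-0.5,0,0,60],[15,0,0,0,60],[7,0,0,0,60],[0,0,0,-0.105,60],[0,0,0,-0.105,60],[0,0,0,-0.105,60],[0,0,0,-0.105,60],[0,0,0,-0.105,60],[0,0,0,-0.105,60],[0,0,0,-0.105,60],[0,0,0,-0.105,60],[0,0,0,-0.105,60],[0,0,0,0,60],[0,0,0,0,60]]}}

```text
time: 13.08
ee_pos: [0.5843, -0.1951, 0.1629]
eef_rot: [0.972, -0.237, 0.0, -0.0]
contact_force: [-0.2, -0.2, -0.1]
grip_width: 0.0599
gripper_force: 0.0
```

```bash
python3 - <<'E'
from h import *
s=state();R=Ro.from_quat(s["eef_rot"]).as_matrix();print(s["ee_pos"],np.degrees(np.arctan2(R[1,0],R[0,0])),s["joint_positions"])
dl=np.array([.5845,-.195])-s["ee_pos"][:2]; print(dl@R[:2,0],dl@R[:2,1])
d=load("w6")
print("collar",atz(d,214,33,.066),depth(d,214,30),"black",atz(d,387,163,.052),"white",atz(d,426,86,.052),"armtip",atz(d,372,146,.062))
E
```

```text
[ 0.58432564 -0.19506113  0.16292399] -27.360204262576843 [-5.65951433e-03  3.19161380e-01 -2.25055126e-01 -1.55977767e-04
 -1.02645383e+00  1.09901096e+00]
0.00012676504076413443 -0.00013442390489086048
collar [ 0.64685463 -0.22321771  0.066     ] [ 0.64437377 -0.22301775  0.07569538] black [ 0.53850714 -0.1685655   0.052     ] white [ 0.52436258 -0.21610489  0.052     ] armtip [ 0.55085739 -0.17751613  0.062     ]
```

Call:
{"op": "jog_arm", "data": {"series": [[0,0,15,0,60],[0,0,20,0,60],[0,0,20,0,60],[0,0,15,0,60],[0,0,8,0,60],[0,0,4,0,60],[0,0,0,0,60],[0,0,0,0,40],[0,0,0,0,30],[0,0,0,0,24],[0,0,0,0,24],[0,0,0,0,24],[0,0,0,0,24],[0,0,0,0,24]], "grip_force": 30}}

```text
time: 14.25
ee_pos: [0.5846, -0.1956, 0.081]
eef_rot: [0.972, -0.235, 0.0, -0.0]
contact_force: [-0.6, 0.3, 0.8]
grip_width: 0.0282
gripper_force: 30.0
```

Call:
{"op": "jog_arm", "data": {"series": [[0,0,-3,0,24],[0,0,-4,0,24],[0,0,-4,0,24],[0,0,-4,0,24],[0,0,-2,0,24],[0,0,0,0,24],[0,0,0,0,24]]}}

```text
time: 14.83
ee_pos: [0.5848, -0.1957, 0.098]
eef_rot: [0.972, -0.235, 0.0, -0.0]
contact_force: [3.5, -1.8, -3.1]
grip_width: 0.0284
gripper_force: 30.0
```

```bash
python3 - <<'E'
from h import *
s=state();print(s["ee_pos"],s["contact_force"],s["grip_width"])
# swing rows: start angle to +0.86 about the spindle, tool rotating with it
S=np.array([.6482,-.2285]); P0=s["ee_pos"][:2]; R=Ro.from_quat(s["eef_rot"]).as_matrix()[:2,:2]
r=P0-S; print("radius",np.hypot(*r),"ang",np.degrees(np.arctan2(*r[::-1])))
th=.86; N=18; a=th/N; c,si=np.cos(a),np.sin(a)
# one row: shift in tool axes (same every row), then turn
dw=np.array([[c,-si],[si,c]])@r-r; print("row shift tool",(R.T@dw*1000).round(2),"spin",-a)
d=snap("scene","s7"); cv2.imwrite("pics/c7.png",cv2.resize(d["img"][240:360,150:310],(800,600),interpolation=cv2.INTER_CUBIC))
E
```

```text
[ 0.58477413 -0.195693    0.09796344] [ 3.51315466 -1.82845512 -3.12772868] 0.02835780177071991
radius 0.07140826423352474 ang 152.64975797952485
row shift tool [0.07 3.41] spin -0.04777777777777778
```

View pics/c7.png

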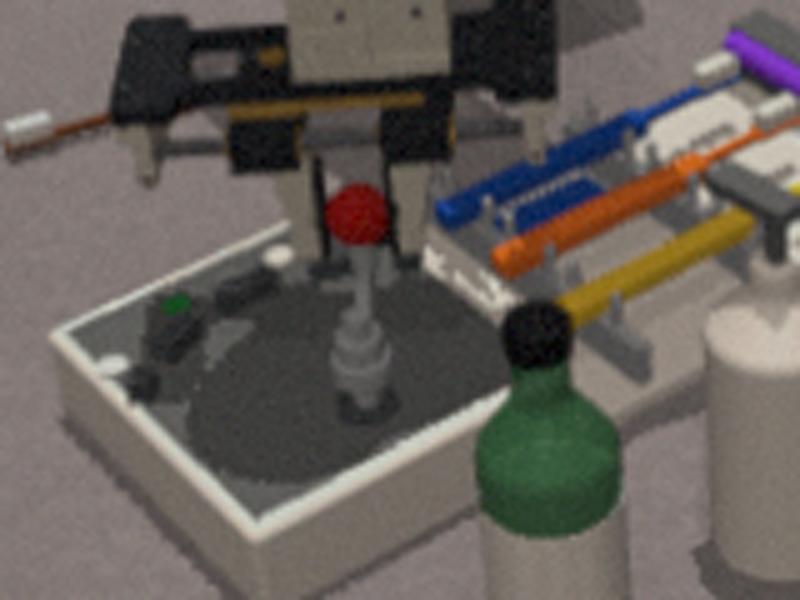

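The scene crop shows the red ball (360,215) held and the lever lifted: its collar is raised off the deck, and the -3 N pull matches the spring. Swinging 0.86 rad.

Call:
{"op": "jog_arm", "data": {"series": [[0.07,3.4,0,-0.048,24],[0.07,3.4,0,-0.048,24],[0.07,3.4,0,-0.048,24],[0.07,3.4,0,-0.048,24],[0.07,3.4,0,-0.048,24],[0.07,3.4,0,-0.048,24],[0.07,3.4,0,-0.048,24],[0.07,3.4,0,-0.048,24],[0.07,3.4,0,-0.048,24],[0.07,3.4,0,-0.048,24],[0.07,3.4,0,-0.048,24],[0.07,3.4,0,-0.048,24],[0.07,3.4,0,-0.048,24],[0.07,3.4,0,-0.048,24],[0.07,3.4,0,-0.048,24],[0.07,3.4,0,-0.048,24],[0.07,3.4,0,-0.048,24],[0.07,3.4,0,-0.048,24],[0,0,0,0,24],[0,0,0,0,24]]}}

```text
time: 16.55
ee_pos: [0.5835, -0.2549, 0.098]
eef_rot: [0.981, 0.193, 0.001, 0.0]
contact_force: [6.1, -0.3, -3.0]
grip_width: 0.0283
gripper_force: 30.0
```

```bash
python3 - <<'E'
from h import *
s=state();R=Ro.from_quat(s["eef_rot"]).as_matrix();p=s["ee_pos"][:2]
S=np.array([.6482,-.2285]);print(s["ee_pos"],np.degrees(np.arctan2(R[1,0],R[0,0])),"f",s["contact_force"])
r=p-S;print(np.hypot(*r),np.degrees(np.arctan2(*r[::-1]))%360)
dl=S+.0714*np.array([np.cos(np.radians(201.7)),np.sin(np.radians(201.7))])-p;print("to target tool mm",(R[:2,:2].T@dl*1000).round(2))
E
```

```text
[ 0.58349128 -0.2549084   0.0979696 ] 22.31138160167117 f [ 6.13017037 -0.32291934 -3.04482896]
0.06989007405267654 202.20095840003617
to target tool mm [-1.51 -0.63]
```

Call:
{"op": "jog_arm", "data": {"series": [[0.3,-0.2,2,0,24],[0.3,-0.2,3,0,24],[0,0,3,0,24],[0,0,3,0,24],[0,0,2,0,24],[0,0,2,0,24],[0,0,1,0,24],[0,0,1,0,24],[0,0,0,0,24],[0,0,0,0,24]]}}

```text
time: 17.38
ee_pos: [0.5832, -0.2545, 0.0812]
eef_rot: [0.981, 0.193, 0.001, 0.0]
contact_force: [5.5, -1.5, -0.8]
grip_width: 0.0283
gripper_force: 30.0
```

The lever is down at its parked height (0.081) with no upward reaction. Releasing and retreating.

Call:
{"op": "jog_arm", "data": {"series": [[0,0,0,0,34],[0,0,0,0,44],[0,0,0,0,54],[0,0,0,0,60],[0,0,0,0,60],[0,0,-10,0,60],[0,0,-20,0,60],[0,0,-25,0,60],[0,0,-25,0,60],[-15,0,-25,0,60],[-30,0,-20,0,60],[-30,0,0,0,60],[-25,0,0,0,60],[-20,0,0,0,60],[0,0,0,0,60],[0,0,0,0,60]]}}

```text
time: 18.72
ee_pos: [0.4704, -0.3004, 0.2065]
eef_rot: [0.981, 0.193, 0.0, 0.0]
contact_force: [0.1, 0.5, -0.4]
grip_width: 0.06
gripper_force: 0.0
```

```bash
python3 - <<'E'
from h import *
s=state();print(s["time"],s["ee_pos"],s["contact_force"],s["grip_width"])
w=snap("wrist","w8"); t=snap("scene","s8")
hsv=cv2.cvtColor(w["img"],cv2.COLOR_BGR2HSV)
for m,nm,h in ((cv2.inRange(hsv,(0,150,50),(4,255,255))|cv2.inRange(hsv,(174,150,50),(180,255,255)),"ball",.088),(cv2.inRange(hsv,(45,100,30),(80,255,255)),"green",.052)):
    k,l,st,c=cv2.connectedComponentsWithStats(m)
    for k in [i for i in range(1,k) if st[i,4]>60]: print(nm,st[k],atz(w,*c[k],h).round(4),depth(w,*c[k]).round(4))
cv2.imwrite("pics/c8.png",np.vstack([cv2.resize(w["img"],(400,300)),cv2.resize(t["img"][220:340,150:310],(400,300),interpolation=cv2.INTER_CUBIC)]))
E
```

```text
18.7167 [ 0.47041935 -0.3003808   0.20653734] [ 0.07170005  0.51141827 -0.3777289 ] 0.05999013200362572
ball [ 298   11   49   54 2111] [ 0.5835 -0.2542  0.088 ] [ 0.581  -0.2553  0.1021]
green [310 121  20  20 301] [ 0.5333 -0.2724  0.052 ] [ 0.5333 -0.2725  0.0527]
```

View pics/c8.png

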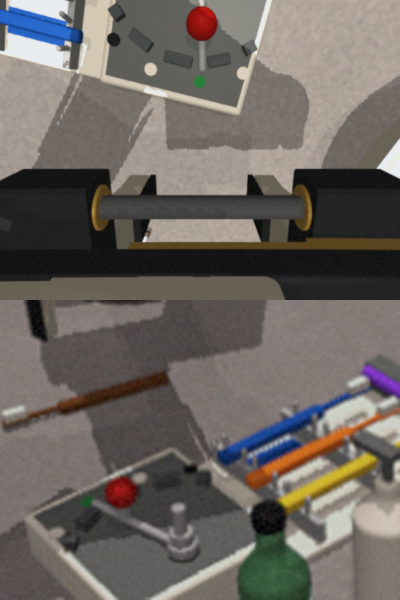

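The arm points at the green dot (200,82) between its teeth, and the ball top at 0.102 means it is fully down. All three brushes lie in their lanes and the robot is clear, so I'm handing in.

```bash
python3 -c "
from station import order
print(order.hand_in())"
```

```text
the job is handed in; nothing more can be done
None
```

I laid the blue brush in the blue-strip lane, moved the lever to the green-dot notch and handed the job in at about 19 s; both looked right in the last pictures, but the hand-in returned no verdict.

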